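# Shut and lock the filter cover of a bench-top paint-mist extractor

### The arm

A 6-joint arm with a two-finger parallel gripper is mounted at the origin on the work surface. World frame = base frame: x ahead of the robot, y to its left, z up, the work surface at z = 0. Lengths are in m, angles in rad, forces in N, time in s.
With the tool pointing down it reaches from about 0.225 to 0.725 m from the base axis. Payload 3.1 kg.
Tool frame: the origin (TCP) lies midway between the tips of the shut fingers; the grasp point (between the pads) lies 19 mm behind it (r.grasp_offset is the z of the grasp point in the tool frame, in m); z points along the fingers, y is the direction in which the jaws open and shut (so a half turn about z gives the same grasp; the last joint's range is limited). The gripper opens to 85 mm and grips with 20 to 120 N. Pads are 22 mm wide; open, the fingers measure 114 mm over their backs; the gripper's body (76 mm by 85 mm) begins 54 mm behind the grasp point. The pads swing forward as they close: fully open they stand 13 mm farther back than shut.
Start: joints at [1.122, 0.048, 0.099, 1.622, 0, 1.443], TCP at [0.166, 0.498, 0.231] pointing down, gripper open.
Joint ranges: [-2.91, 2.91], [-0.99, 1.94], [-1.21, 1.42], [-2.12, 2.29], [-1.49, 1.47], [-3.14, 3.14]. Speed limits (rad/s): [2.79, 2.79, 3.14, 3.14, 3.14, 3.14].

### API

Orientations are given as a 3x3 rotation matrix whose columns are the frame's x, y, z axes.
In Python, from bench import r, read_camera, camera_model gives the robot as it stands.
- The arm moves only by the tool step_arm, never from a script. Its argument "deltas" is a list of rows, each an object with "slide": the shift along the tool's x, y, z in mm, a list of three; "twist": the turn about the tool's z in degrees. A call has 1 to 8 rows; each row shifts and turns the pose as measured when the row begins, along the tool's axes as they then stand; what a row does not reach is not made up. A row lasts 1/8 s, in which the tool goes at most 62.5 mm and 10.7 degrees, less where a joint would pass 70% of its speed; a pose out of reach is approached as far as the arm can. A call with a gripper value outside its range is refused whole. "jaw" is the opening in per cent of the stroke, from 0 (shut) to 100 (fully open), set as the call begins (left out, the last holds). The fingers move at their own pace and stop on an object; "newtons" is the grip in N (left out, the last holds). Time passes only in rows, so rows that do not move let the fingers close. It gives the time, the measured TCP pose, the force and the opening at its end, in the units of the state.
- r.read_state(): the state, without advancing time (a new reading comes with each control period).
- read_camera(name): name is "scene" or "top" or "wrist"; returns (picture, depth): 420x560x3 uint8, red, green, blue; 420x560 float32, m along the optical axis (not along the pixel's ray), 0 where there is no reading.
- camera_model(name): a dict with "fx", "fy", "cx", "cy" (pixels), "cam_to_world" (4x4, takes a point from camera to world coordinates). Camera axes: x right, y down, z forward; pixel columns grow to the right and rows downward; lengths in m; the calibration is good to about 2 mm. A picture is of the moment at which its call begins: read the wrist's pose just before it. camera_model takes no time and is no camera call; for the wrist camera it gives the pose at the moment of the call.
- r.sign_off(): hands the job in, once; it reports no verdict.
The state is a dict: "clock": time; "q": joint angles; "joint_velocities": joint speeds; "tau": joint torques, N m; "eef_pos": TCP position; "tool_rot": TCP orientation; "contact_force": force on the tool from outside, world axes, zero at the start; "torque": the same for the moment, N m; "width": finger opening in m.
Only numpy, scipy, OpenCV 4.12 (cv2) and the standard library are available. Lean on these libraries where they do the work, as an engineer would, in place of code of your own. Each camera call takes 0.05 s, during which the arm holds its last target.

### The job

A new filter has just been fitted in the paint-mist filter unit on the bench. Push its hinged top cover fully shut from above, then set a fingertip in the slot of each of the two quarter-turn fasteners and turn it clockwise to its stop, so that both are locked and the cover sits flush. Push and turn only: do not raise the cover or pick anything up, and leave the other things on the bench where they are.

Things in the scene. Friction and masses are not known exactly. Their poses are not given: they have to be found in the camera images.
- filter_unit: fixed pale sheet-metal box, louvred front facing the robot: filter chamber 250 mm deep, 360 wide, 150 high, closed by the top cover; behind it the fan housing, 100 mm deep, 186 mm high. Origin on the table, below the chamber's centre; x from front to back, y to the left, z up
- hinge_mid (a point): middle of the cover's hinge line, on the chamber's back rim, 150 mm above the table. Same axes as the unit: the hinge line runs along y and the chamber lies on the -x side of it
- cover (a joint): angle of the top cover (rad): 0 fully shut on the rim, growing as its front edge rises; starts 0.35 to 0.65. Stiff hinge: it stays where left and does not fall; 1 to 8 N downward, 140 mm from the hinge, shuts it. Flat steel plate, 364 mm wide, 12 mm thick; when shut its top is 12.5 mm above hinge_mid. The strip between the fasteners is clear for pushing
- cover_edge (a point): middle of the cover's front edge, on its top face, 252 mm from the hinge line; moves with the cover. The two fasteners are 198 mm from the hinge line, 100 mm either side of the centre line. Frame of the cover: z normal to its top face, y to the left
- left_fastener (a joint): turn of the left quarter-turn fastener (rad): 0 open, slot parallel to the cover's front edge; grows clockwise seen from above to a hard stop at 1.571, locked, slot front to back. Stays where left; takes about 0.1 N m. Its steel tongue then lies under the chamber's front flange, so it locks only with the cover fully shut
- left_slot (a point): left fastener (as seen from the robot, facing the unit): centre of its slot's mouth, on the turning axis. Grey rotor, 69 mm across, in a fixed dark ring 86 mm across, 14 mm high. Slot right across it, 28 mm wide (31 at the chamfer), 69 long, 11.5 deep; its floor is 4.4 mm above the cover, the mouth 16 mm. Frame turns with the rotor: y along the slot, z out of the cover
- right_fastener (a joint): turn of the right quarter-turn fastener (rad): 0 open, slot parallel to the cover's front edge; grows clockwise seen from above to a hard stop at 1.571, locked, slot front to back. Stays where left; takes about 0.1 N m. Its steel tongue then lies under the chamber's front flange, so it locks only with the cover fully shut
- right_slot (a point): right fastener (as seen from the robot, facing the unit): centre of its slot's mouth, on the turning axis. Grey rotor, 69 mm across, in a fixed dark ring 86 mm across, 14 mm high. Slot right across it, 28 mm wide (31 at the chamfer), 69 long, 11.5 deep; its floor is 4.4 mm above the cover, the mouth 16 mm. Frame turns with the rotor: y along the slot, z out of the cover
- jar_mid (a point): loose closed glass jar, 64 mm across and 95 mm high, beside the unit; point half-way up. Leave it alone
- paint_can_mid (a point): loose closed paint can, 84 mm across and 110 mm high, beside the unit; point half-way up. Leave it alone
- mug_mid (a point): loose white ceramic beaker without a handle, 76 mm across and 85 mm high, beside the unit; point half-way up. Leave it alone
- tape_mid (a point): loose roll of masking tape, 90 mm across and 24 mm high, lying flat on the table in front of the unit; its middle. Leave it alone
- old_filter_mid (a point): loose used filter cassette, 200 x 150 x 40 mm, lying on the table farther to the right; its middle. Leave it alone
- brush: loose paint brush, 200 mm long, lying on the table in front of the unit; origin on its underside. Leave it alone
- putty_knife: loose putty knife, 200 mm long, lying on the table beside the unit; origin on its underside. Leave it alone

How it is judged:
On the way, in this order (a step that is already met when the one before it is completed fails the run):
1. the cover is pushed shut while both fasteners are still open (value of joint cover below 0.02 rad and value of joint each of left_fastener, right_fastener below 0.6 rad), for 0.2 s.
2. both fasteners are turned to lock with the cover shut (value of joint cover below 0.02 rad and value of joint each of left_fastener, right_fastener above 1.45 rad), for 0.2 s.
At the end, for the whole second after the job is handed in: The cover is shut (within 0.02 rad of flush) and both fasteners are locked (turned to at least 1.45 of 1.571 rad) (all of step 2); the robot touches nothing.
It fails at once if the cover is raised instead of pushed shut (above 0.75 rad) (value of joint cover above 0.75 rad).
It fails at once if another thing on the bench is picked up or shoved (moved more than 30 mm) (distance of any of jar_mid, paint_can_mid, mug_mid, tape_mid, old_filter_mid, brush, putty_knife from where it was at the start of the episode above 0.03 m).
It also fails if it takes over 64 s, if anything falls off the work surface, if the arm or the gripper's body presses on something with over 40 N, if the wrist force passes 120 N, or if a joint passes its speed limit or range.

## Working session

There is one attempt and no reset: what is moved stays moved. The work goes in short steps, Python scripts to look and compute and a tool call to move; the robot and the scene stay as the last step left them, time stands still between calls to the robot, and variables do not carry over. Pictures are saved under pics/ and viewed, and the job is handed in when it is done.

Besides the shell and the picture viewer there is one more tool, called after "Request:" as name(argument=value, ...), one argument or row to a line, values as JSON. step_arm: Moves the arm, as the interface text tells. Its arguments: {"type":"object","properties":{"deltas":{"type":"array"},"jaw":{"type":"number"},"newtons":{"type":"number"}},"required":["deltas"]}

```bash
mkdir -p pics; ls; python3 - <<'E'
from bench import r, read_camera, camera_model
import cv2,numpy as np
s=r.read_state(); print(s)
for n in ("scene","top","wrist"):
    m=camera_model(n); print(n,m)
    p,d=read_camera(n); cv2.imwrite(f"pics/{n}0.png",p[:,:,::-1]); np.savez(f"{n}0.npz",p=p,d=d,T=m["cam_to_world"],f=[m["fx"],m["fy"],m["cx"],m["cy"]])
E
```

```text
pics
{'clock': 0.0, 'q': array([ 1.12215804e+00,  4.87478827e-02,  9.75645114e-02,  1.62197413e+00,
       -4.66902483e-06,  1.44301892e+00]), 'joint_velocities': array([-0.0002463 ,  0.00184929, -0.00117902,  0.00285628,  0.0001923 ,
       -0.00011702]), 'tau': array([-5.05379103e-05, -3.38782990e+01,  3.20015037e+01,  2.03496561e-02,
       -2.64239961e-04, -4.24697760e-06]), 'eef_pos': array([0.16531115, 0.49765011, 0.23010193]), 'tool_rot': array([[-9.48964112e-01,  3.15382425e-01, -1.01992765e-03],
       [ 3.15383935e-01,  9.48961769e-01, -2.12953689e-03],
       [ 2.96253833e-04, -2.34252288e-03, -9.99997212e-01]]), 'contact_force': array([-0.5965388 , -0.67376644,  0.00318069]), 'torque': array([-0.01501269, -0.0016345 , -0.02462521]), 'width': 0.08541693706914451}
scene {'fx': 487.58333643844685, 'fy': 487.58333643844685, 'cx': 275.0667473316734, 'cy': 206.24128131362374, 'cam_to_world': array([[ 0.99361718,  0.08788073, -0.07072392,  0.64594371],
       [ 0.11218722, -0.83535084,  0.53814775, -0.63078197],
       [-0.01178647, -0.54264717, -0.83987804,  1.01209834],
      
[... 189 characters left out ...]
82662548e-03, -9.83410558e-01,  1.81353331e-01,
         3.08550191e-01],
       [-9.99991711e-01,  3.51091586e-03, -2.06184268e-03,
        -2.96594614e-02],
       [ 1.39092157e-03, -1.81359718e-01, -9.83415842e-01,
         1.61428706e+00],
       [ 0.00000000e+00,  0.00000000e+00,  0.00000000e+00,
         1.00000000e+00]])}
wrist {'fx': 340.7362411298879, 'fy': 340.7362411298879, 'cx': 277.1824549335334, 'cy': 206.72265723366317, 'cam_to_world': array([[ 0.31481745,  0.91531227,  0.25118404,  0.10170249],
       [ 0.94914499, -0.30255672, -0.08708168,  0.52061863],
       [-0.00370951,  0.2658249 , -0.96401419,  0.37382188],
       [ 0.        ,  0.        ,  0.        ,  1.        ]])}
```

View pics/scene0.png

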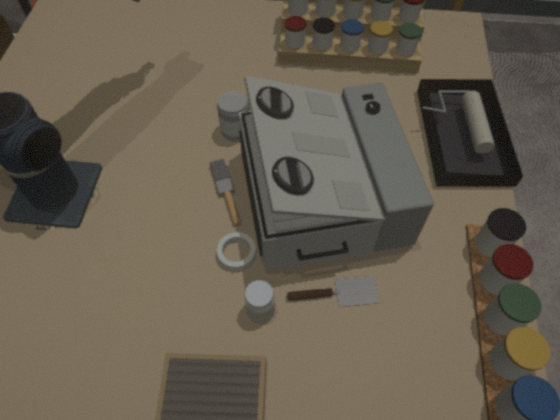

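View pics/top0.png

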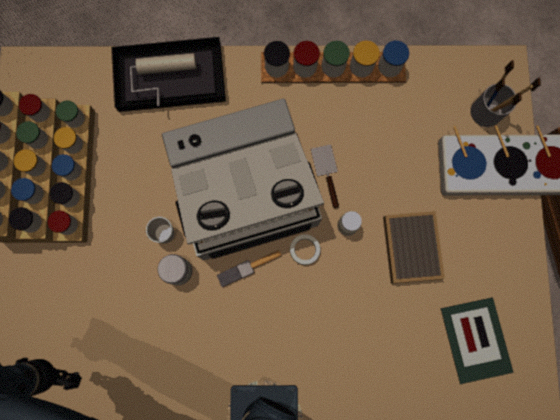

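The scene view shows the cover part open, with dark fasteners at (275,102) and (293,175). In the top view they are at about (213,214) and (287,193), and the unit is yawed about 12°. Next I measure them.

```bash
cat > h.py <<'E'
import numpy as np,cv2
def ld(n):
    z=np.load(n+".npz"); return z["p"],z["d"],z["T"],z["f"]
def ray(T,f,u,v):
    d=np.array([(u-f[2])/f[0],(v-f[3])/f[1],1.]); return T[:3,3],T[:3,:3]@d
def tri(a,b):
    A=np.zeros((3,3));B=np.zeros(3);
    for o,d in (a,b):
        d=d/np.linalg.norm(d);P=np.eye(3)-np.outer(d,d);A+=P;B+=P@o
    x=np.linalg.solve(A,B); 
    return x,[np.linalg.norm(np.cross(x-o,d/np.linalg.norm(d))) for o,d in (a,b)]
def cloud(d,T,f):
    v,u=np.mgrid[:d.shape[0],:d.shape[1]]
    P=np.stack([(u-f[2])/f[0]*d,(v-f[3])/f[1]*d,d],-1)
    return P@T[:3,:3].T+T[:3,3]
E
python3 - <<'E'
from h import *
for n,boxes in (("scene0",[(245,75,305,130),(262,145,325,205)]),("top0",[(190,192,237,236),(265,172,309,215)])):
    p,d,T,f=ld(n); g=cv2.cvtColor(p,cv2.COLOR_RGB2GRAY)
    for (a,b,c,e) in boxes:
        m=(g[b:e,a:c]<70).astype(np.uint8)
        k,l,st,ce=cv2.connectedComponentsWithStats(m)
        i=1+np.argmax(st[1:,4]); print(n,st[i],ce[i]+[a,b])
        cs,_=cv2.findContours((l==i).astype(np.uint8),0,1); h=cv2.convexHull(max(cs,key=len)); print(cv2.fitEllipse(h+np.array([a,b])))
    W=cloud(d,T,f)
    # plane points: white cover light pixels
    print(n,"depth at",[W[v,u].round(4) for u,v in ([(340,160),(310,190),(260,130),(200,0)] if n[0]=='s' else [(240,180),(250,210),(230,200),(220,140),(350,300)])])
    x0,y0,x1,y1=(235,70,385,235) if n[0]=='s' else (160,130,325,250)
    cv2.imwrite(f"pics/{n}crop.png",cv2.resize(p[y0:y1,x0:x1,::-1],None,fx=4,fy=4,interpolation=cv2.INTER_CUBIC)[:600])
E
```

```text
scene0 [ 11  12  37  32 567] [273.62257496 104.31569665]
((274.4066467285156, 102.65528869628906), (27.67449951171875, 39.80784225463867), 121.47838592529297)
scene0 [ 10  12  41  38 744] [291.24865591 177.45430108]
((292.2532958984375, 175.62313842773438), (33.57777786254883, 43.78049087524414), 126.0562744140625)
scene0 depth at [array([0.7015, 0.0286, 0.1883]), array([ 0.6436, -0.0832,  0.2273]), array([0.5312, 0.0322, 0.2601]), array([ 2.119e-01,  8.239e-01, -5.000e-04])]
top0 [  7   8  33  30 536] [213.19776119 215.72201493]
((212.9550018310547, 215.00047302246094), (29.218957901000977, 33.36906433105469), 69.05752563476562)
top0 [  6   7  33  29 520] [287.17692308 193.77115385]
((287.04388427734375, 193.0814208984375), (28.904613494873047, 32.66142272949219), 80.70753479003906)
top0 depth at [array([0.6522, 0.0607, 0.2021]), array([0.5621, 0.0315, 0.2446]), array([0.5921, 0.0849, 0.2276]), array([0.77  , 0.1179, 0.1856]), array([ 0.3357, -0.2554, -0.0067])]
```

View pics/top0crop.png

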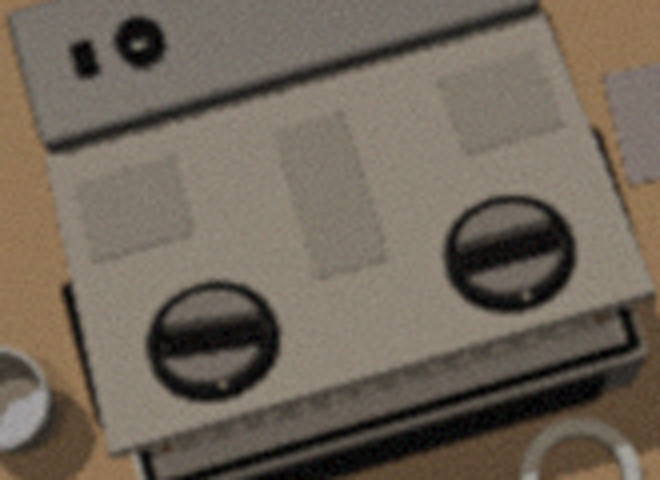

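View pics/scene0crop.png

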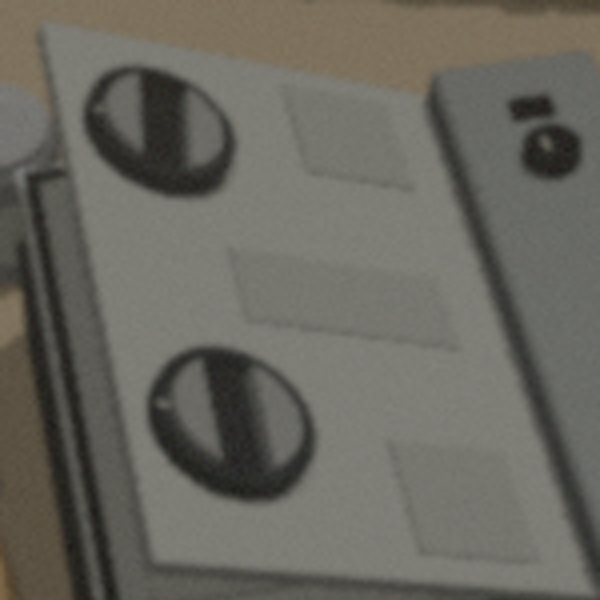

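```bash
python3 - <<'E'
from h import *
S=ld("scene0");T=ld("top0")
L=tri(ray(S[2],S[3],274.4,102.7),ray(T[2],T[3],213,215)); R=tri(ray(S[2],S[3],292.3,175.6),ray(T[2],T[3],287,193.1))
print(L,R,"dist",np.linalg.norm(L[0]-R[0]))
y=L[0]-R[0]; yaw=np.arctan2(-y[0],y[1]); print("yaw",np.degrees(yaw))
ex=np.array([np.cos(yaw),np.sin(yaw),0]);ey=np.array([-ex[1],ex[0],0])
# plane fit of cover from depth, region between fasteners
for n in ("scene0","top0"):
    p,d,TT,f=ld(n);W=cloud(d,TT,f);M=(L[0]+R[0])/2
    a=(W-M)@ex;b=(W-M)@ey
    m=(a>-.03)&(a<.13)&(abs(b)<.04)&(d>0)
    A=np.c_[a[m],b[m],np.ones(m.sum())];c,*_=np.linalg.lstsq(A,W[m][:,2],rcond=None)
    print(n,m.sum(),"slope x",np.degrees(np.arctan(c[0])),np.arctan(c[0]),"y",c[1],"z at mid",c[2],"res",np.std(A@c-W[m][:,2]))
    # fan housing top
    m=(a>.2)&(a<.33)&(abs(b)<.2)&(abs(W[...,2]-.186)<.006)&(d>0); print("fan a",np.percentile(a[m],[1,50,99]),"b",np.percentile(b[m],[1,99]),"z",np.median(W[m][:,2]))
    th=-np.arctan(c[0])
    print("hinge est", )
    for z0 in (M,):
        # hinge: from slot mouth pt M: back along cover 198mm, down 12.5+16 normal
        cx=np.array([ex[0]*np.cos(th),ex[1]*np.cos(th),-np.sin(th)]); cz=np.array([ex[0]*np.sin(th),ex[1]*np.sin(th),np.cos(th)])
        for h in (.0285,.0265): print(M+.198*cx-h*cz)
E
```

```text
(array([0.54957241, 0.1270896 , 0.24430816]), [np.float64(0.00024563158023509067), np.float64(0.00024563158023496663)]) (array([ 0.60664863, -0.06447109,  0.24418977]), [np.float64(0.00013122994107351278), np.float64(0.00013122994107364275)]) dist 0.19988299055828876
yaw 16.59162030093858
scene0 1993 slope x -22.958946101943088 -0.40070920226682455 y -0.0011149095873363712 z at mid 0.23887919018452572 res 0.0014168041550085453
fan a [0.20076747 0.23888289 0.27714432] b [-0.17859783  0.17152877] z 0.1852798642392388
hinge est
[0.74218088 0.08019463 0.14077246]
[0.74292854 0.08041739 0.14261402]
top0 1594 slope x -22.937839735467673 -0.400340826678696 y 0.005310485589583636 z at mid 0.23859057793275495 res 0.0027647184315493976
fan a [0.20079233 0.23858524 0.27560048] b [-0.17345608  0.17691852] z 0.18588547930892696
hinge est
[0.7422174  0.08020551 0.14083553]
[0.74296441 0.08042808 0.14267738]
```

Request:
step_arm(
  deltas=[
    {"slide": [0, 0, -20], "twist": -9},
    {"slide": [0, 0, -20], "twist": -9},
    {"slide": [0, 0, -20], "twist": -9},
    {"slide": [0, 0, -20], "twist": -8},
    {"slide": [0, 0, 0], "twist": 0},
  ],
  jaw=0,
)

```text
clock: 0.78
eef_pos: [0.1648, 0.4967, 0.3091]
tool_rot: [[-0.953, -0.304, -0.004], [-0.304, 0.953, -0.008], [0.006, -0.006, -1.0]]
contact_force: [-0.5, -0.0, -0.3]
width: 0.0
```

```bash
cat > go.py <<'E'
import sys; import numpy as np
from bench import r
yaw=np.radians(16.6);H=np.array([.7463,.0814,.1508])
ex=np.array([np.cos(yaw),np.sin(yaw),0]);ey=np.array([-ex[1],ex[0],0])
def P(a,b,z): return np.r_[(H+a*ex+b*ey)[:2],z]
def show(t,phi=106.6):
    s=r.read_state();R=s["tool_rot"];p=s["eef_pos"]
    print("t",s["clock"].__round__(2),"pos",p.round(4),"target",t.round(4),"delta tool mm",(1000*R.T@(t-p)).round(1))
    f=np.degrees(np.arctan2(R[1,1],R[0,1])); print("phi",f.round(2),"twist",round(f-phi,2),"tilt z",R[:,2].round(4),"F",s["contact_force"].round(2),"M",s["torque"].round(2),"w",round(s["width"],4),"q",s["q"].round(2))
E
python3 -c "
from go import *
show(P(-.17,0,.29))"
```

```text
t 0.78 pos [0.1648 0.4967 0.3091] target [0.5834 0.0328 0.29  ] delta tool mm [-258.1 -568.9   21.2]
phi 107.67 twist 1.07 tilt z [-0.0038 -0.0079 -1.    ] F [-0.48 -0.02 -0.33] M [0.   0.04 0.02] w 0.0 q [1.12 0.09 0.3  1.79 0.   0.81]
```

Request:
step_arm(
  deltas=[
    {"slide": [-26, -50, 0], "twist": 1},
    {"slide": [-26, -55, 0], "twist": 0},
    {"slide": [-26, -55, 0], "twist": 0},
    {"slide": [-26, -55, 0], "twist": 0},
    {"slide": [-26, -55, 0], "twist": 0},
    {"slide": [-26, -55, 0], "twist": 0},
    {"slide": [-26, -55, 0], "twist": 0},
    {"slide": [-26, -55, 0], "twist": 0},
  ],
)

```text
clock: 1.78
eef_pos: [0.4918, 0.1306, 0.2983]
tool_rot: [[-0.961, -0.276, -0.014], [-0.276, 0.961, -0.013], [0.017, -0.009, -1.0]]
contact_force: [1.5, 0.4, 0.6]
width: -0.0001
```

```bash
python3 -c "
from go import *
show(P(-.17,0,.29))"
```

```text
t 1.77 pos [0.4918 0.1306 0.2983] target [0.5834 0.0328 0.29  ] delta tool mm [ -61.2 -119.1    8.2]
phi 106.03 twist -0.57 tilt z [-0.0141 -0.0131 -0.9998] F [1.47 0.42 0.64] M [ 0.03 -0.04 -0.02] w -0.0001 q [ 0.13  0.05  0.24  1.77 -0.01 -0.15]
```

Request:
step_arm(
  deltas=[
    {"slide": [-24, -50, 0], "twist": 0},
    {"slide": [-24, -50, 0], "twist": 0},
    {"slide": [-8, -15, 0], "twist": 0},
    {"slide": [0, 0, 0], "twist": 0},
    {"slide": [0, 0, 0], "twist": 0},
  ],
)

```text
clock: 2.4
eef_pos: [0.5785, 0.0293, 0.2899]
tool_rot: [[-0.965, -0.261, -0.026], [-0.261, 0.965, -0.011], [0.028, -0.004, -1.0]]
contact_force: [0.4, -0.4, -0.2]
width: 0.0003
```

```bash
python3 -c "
from go import *
show(P(-.17,0,.24))
from bench import *
import cv2
p,d=read_camera('top');cv2.imwrite('pics/top1.png',p[:,:,::-1])"
```

```text
t 2.4 pos [0.5785 0.0293 0.2899] target [0.5834 0.0328 0.24  ] delta tool mm [-7.   2.4 49.7]
phi 105.14 twist -1.46 tilt z [-0.0261 -0.0114 -0.9996] F [ 0.36 -0.35 -0.21] M [ 0.04 -0.03  0.02] w 0.0003 q [-0.06  0.25  0.44  1.79 -0.01 -0.32]
```

View pics/top1.png

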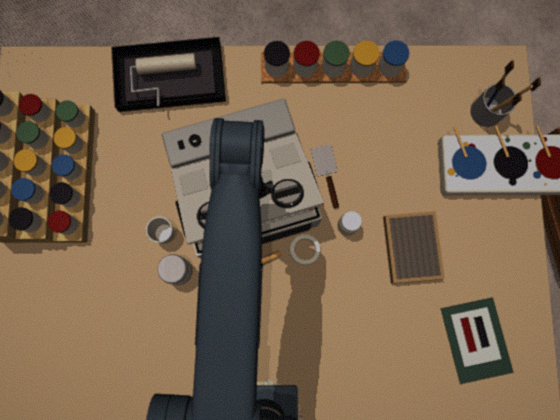

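The arm is over the strip between the fasteners. Now I push down.

Request:
step_arm(
  deltas=[
    {"slide": [-3, 2, 20], "twist": -1},
    {"slide": [-3, 0, 20], "twist": 0},
    {"slide": [0, 0, 15], "twist": 0},
    {"slide": [0, 0, 10], "twist": 0},
    {"slide": [0, 0, 10], "twist": 0},
    {"slide": [0, 0, 10], "twist": 0},
  ],
)

```text
clock: 3.2
eef_pos: [0.5798, 0.0393, 0.2096]
tool_rot: [[-0.958, -0.288, -0.015], [-0.288, 0.958, -0.012], [0.018, -0.007, -1.0]]
contact_force: [-1.5, -0.9, 2.8]
width: 0.0002
```

```bash
python3 -c "
from go import *
show(P(-.17,0,.1625))"
```

```text
t 3.2 pos [0.5798 0.0393 0.2096] target [0.5834 0.0328 0.1625] delta tool mm [-2.5 -6.9 47.1]
phi 106.73 twist 0.13 tilt z [-0.0153 -0.0121 -0.9998] F [-1.48 -0.87  2.79] M [-0.1   0.21  0.01] w 0.0002 q [-0.04  0.21  0.23  1.61 -0.01 -0.33]
```

Request:
step_arm(
  deltas=[
    {"slide": [0, 0, 10], "twist": 0},
    {"slide": [0, 0, 10], "twist": 0},
    {"slide": [0, 0, 10], "twist": 0},
    {"slide": [0, 0, 8], "twist": 0},
    {"slide": [0, 0, 5], "twist": 0},
  ],
)

```text
clock: 3.82
eef_pos: [0.5779, 0.0387, 0.1628]
tool_rot: [[-0.958, -0.287, -0.018], [-0.287, 0.958, -0.012], [0.021, -0.006, -1.0]]
contact_force: [-2.3, -0.2, 3.0]
width: -0.0003
```

```bash
python3 -c "
from go import *
show(P(-.17,0,.1625))"
```

```text
t 3.83 pos [0.5779 0.0387 0.1628] target [0.5834 0.0328 0.1625] delta tool mm [-3.6 -7.2  0.2]
phi 106.71 twist 0.11 tilt z [-0.0181 -0.0118 -0.9998] F [-2.25 -0.17  3.03] M [-0.06  0.35 -0.01] w -0.0003 q [-0.04  0.21  0.14  1.52 -0.01 -0.33]
```

Request:
step_arm(
  deltas=[
    {"slide": [0, 0, 3], "twist": 0},
    {"slide": [0, 0, 3], "twist": 0},
    {"slide": [0, 0, 3], "twist": 0},
  ],
)

```text
clock: 4.2
eef_pos: [0.578, 0.0387, 0.1626]
tool_rot: [[-0.958, -0.287, -0.011], [-0.287, 0.958, -0.012], [0.014, -0.008, -1.0]]
contact_force: [-5.9, -0.3, 11.1]
width: -0.0001
```

```bash
python3 -c "
from go import *
show(P(-.17,0,.1625))"
```

```text
t 4.2 pos [0.578  0.0387 0.1626] target [0.5834 0.0328 0.1625] delta tool mm [-3.5 -7.2  0.1]
phi 106.71 twist 0.11 tilt z [-0.0115 -0.0119 -0.9999] F [-5.92 -0.35 11.12] M [-0.04  1.16  0.01] w -0.0001 q [-0.04  0.2   0.13  1.51 -0.01 -0.33]
```

It bottoms out at 0.1626 m, as expected for a shut cover. I'll give it one more firm push, then retreat and look.

Request:
step_arm(
  deltas=[
    {"slide": [0, 0, 5], "twist": 0},
    {"slide": [0, 0, 5], "twist": 0},
    {"slide": [0, 0, 5], "twist": 0},
    {"slide": [0, 0, -15], "twist": 0},
    {"slide": [0, 0, -30], "twist": 0},
    {"slide": [30, 0, -40], "twist": 0},
    {"slide": [50, 0, -20], "twist": 0},
    {"slide": [50, 0, 0], "twist": 0},
  ],
)

```text
clock: 5.2
eef_pos: [0.4554, 0.0024, 0.2705]
tool_rot: [[-0.957, -0.29, 0.004], [-0.29, 0.957, -0.012], [-0.001, -0.012, -1.0]]
contact_force: [-0.5, -0.9, 0.9]
width: -0.0001
```

Request:
step_arm(
  deltas=[
    {"slide": [40, 0, -10], "twist": 0},
    {"slide": [20, 0, 0], "twist": 0},
    {"slide": [0, 0, 0], "twist": 0},
    {"slide": [0, 0, 0], "twist": 0},
  ],
  jaw=25,
)

```text
clock: 5.7
eef_pos: [0.397, -0.0158, 0.2827]
tool_rot: [[-0.958, -0.288, 0.012], [-0.288, 0.958, -0.012], [-0.008, -0.015, -1.0]]
contact_force: [0.4, 0.4, 0.5]
width: 0.0213
```

```bash
python3 - <<'E'
from go import *
from bench import *
import cv2
show(P(-.198,.1,.23))
for n in ("scene","top","wrist"):
    m=camera_model(n)
    p,d=read_camera(n); cv2.imwrite(f"pics/{n}2.png",p[:,:,::-1]); np.savez(f"{n}2.npz",p=p,d=d,T=m["cam_to_world"],f=[m["fx"],m["fy"],m["cx"],m["cy"]])
E
```

```text
t 5.7 pos [ 0.397  -0.0158  0.2827] target [0.528  0.1207 0.23  ] delta tool mm [-164.3   93.7   52.6]
phi 106.74 twist 0.14 tilt z [ 0.0121 -0.0122 -0.9999] F [0.4  0.43 0.46] M [ 0.07  0.05 -0.  ] w 0.0213 q [-0.2  -0.27 -0.09  1.74 -0.01 -0.49]
```

View pics/wrist2.png

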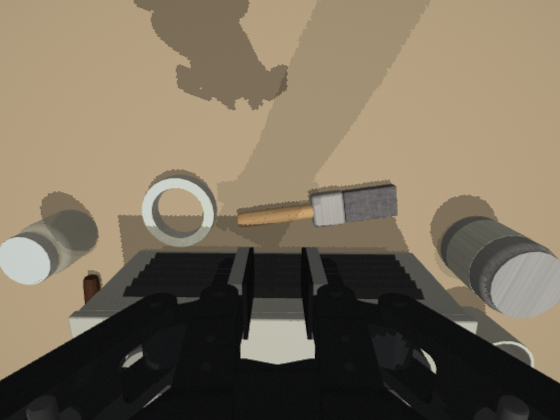

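View pics/scene2.png

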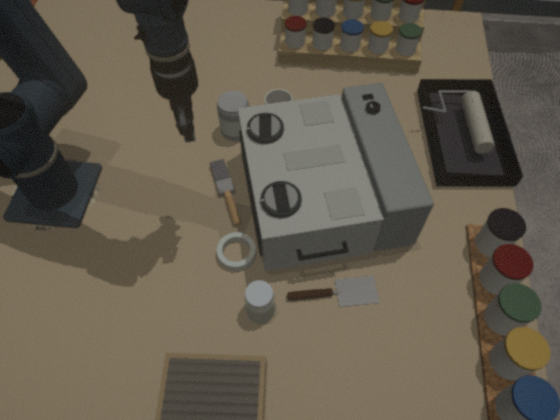

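View pics/top2.png

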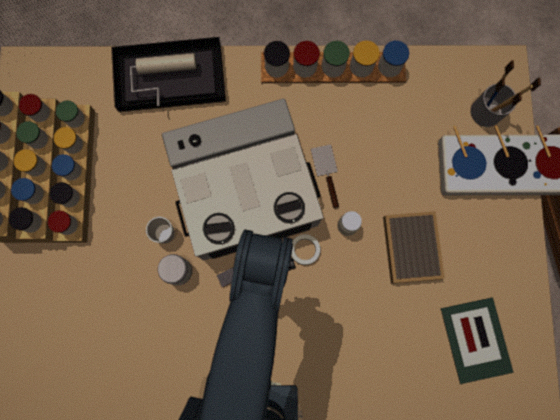

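The cover is shut. In the scene view the fasteners are now at about (265,127) and (281,198), and in the top view at (218,228) and (289,207). I'll re-measure both positions and the slot angles.

```bash
python3 - <<'E'
from h import *
from go import P,ex,ey
C={}
for n,boxes in (("scene2",[(243,104,290,150),(257,172,306,223)]),("top2",[(197,208,239,249),(268,187,310,228)])):
    p,d,T,f=ld(n); g=cv2.cvtColor(p,cv2.COLOR_RGB2GRAY)
    for i0,(a,b,c,e) in enumerate(boxes):
        m=(g[b:e,a:c]<75).astype(np.uint8)
        k,l,st,ce=cv2.connectedComponentsWithStats(m)
        i=1+np.argmax(st[1:,4])
        cs,_=cv2.findContours((l==i).astype(np.uint8),0,1); h=cv2.convexHull(max(cs,key=len)); E=cv2.fitEllipse(h+np.array([a,b])); print(n,st[i],E); C[n,i0]=E[0]
        # slot: dark pixels within inner 65% of ellipse, cast to plane z=.172 -> PCA
        o=T[:3,3]
        vv,uu=np.nonzero(g[b:e,a:c]<75); pts=[]
        for u,v in zip(uu+a,vv+b):
            _,dr=ray(T,f,u,v); pts.append((o+dr*(.170-o[2])/dr[2])[:2])
        pts=np.array(pts); _,dr=ray(T,f,*E[0]); c0=(o+dr*(.170-o[2])/dr[2])[:2]
        q=pts[np.linalg.norm(pts-c0,axis=1)<.027]; q=q-q.mean(0); w,V=np.linalg.eigh(q.T@q); a0=np.degrees(np.arctan2(V[1,1],V[0,1]))%180
        print("plane centre .170",c0.round(4),"slot angle",a0.round(1),"aspect",np.sqrt(w[1]/w[0]).round(2))
    W=cloud(d,T,f);M=P(-.198,0,0)
    A=(W-M)@ex;B=(W-M)@ey;m=(A>-.03)&(A<.13)&(abs(B)<.04)&(d>0)
    G=np.c_[A[m],B[m],np.ones(m.sum())];c,*_=np.linalg.lstsq(G,W[m][:,2],rcond=None);print("cover slope",c)
    x0,y0,x1,y1=(235,70,385,235) if n[0]=='s' else (160,130,325,250)
    cv2.imwrite(f"pics/{n}crop.png",cv2.resize(p[y0:y1,x0:x1,::-1],None,fx=4,fy=4,interpolation=cv2.INTER_CUBIC)[:600])
S=ld("scene2");T=ld("top2")
X=[tri(ray(S[2],S[3],*C["scene2",i]),ray(T[2],T[3],*C["top2",i])) for i in (0,1)]
print(X,np.linalg.norm(X[0][0]-X[1][0])); y=X[0][0]-X[1][0]; print("yaw",np.degrees(np.arctan2(-y[0],y[1])))
print(P(-.198,.1,0),P(-.198,-.1,0))
E
```

```text
scene2 [  4   9  37  31 609] ((264.6088562011719, 128.15206909179688), (30.747697830200195, 36.9091682434082), 85.15159606933594)
plane centre .170 [0.5272 0.1182] slot angle 97.6 aspect 1.93
scene2 [  4   9  40  37 776] ((280.43145751953125, 199.28408813476562), (36.34788513183594, 40.66236114501953), 84.42941284179688)
plane centre .170 [ 0.5842 -0.073 ] slot angle 104.7 aspect 1.95
cover slope [ 0.00688518 -0.00236728  0.16212116]
top2 [  6   5  32  31 517] ((218.49017333984375, 228.2671661376953), (30.946895599365234, 31.47132110595703), 148.14071655273438)
plane centre .170 [0.5258 0.12  ] slot angle 97.1 aspect 1.91
top2 [  6   5  31  31 502] ((289.0328063964844, 207.21444702148438), (30.409765243530273, 30.96428680419922), 145.04627990722656)
plane centre .170 [ 0.5832 -0.0716] slot angle 106.0 aspect 1.87
cover slope [ 0.00432451 -0.00021397  0.16279743]
[(array([0.52656064, 0.12040326, 0.16738776]), [np.float64(0.0003391873788275961), np.float64(0.0003391873788275077)]), (array([ 0.58383391, -0.07162889,  0.16783935]), [np.float64(0.0002029733460815265), np.float64(0.00020297334608111102)])] 0.20039156281408357
yaw 16.60712591357515
[0.52798329 0.12066596 0.        ] [ 0.58512097 -0.07099855  0.        ]
```

View pics/top2crop.png

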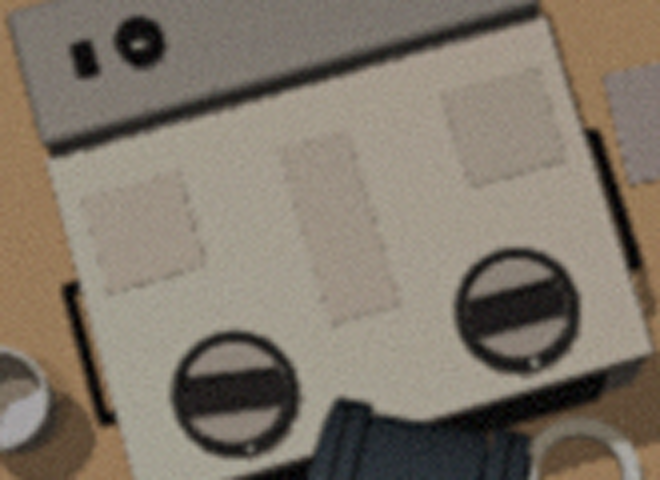

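View pics/scene2crop.png

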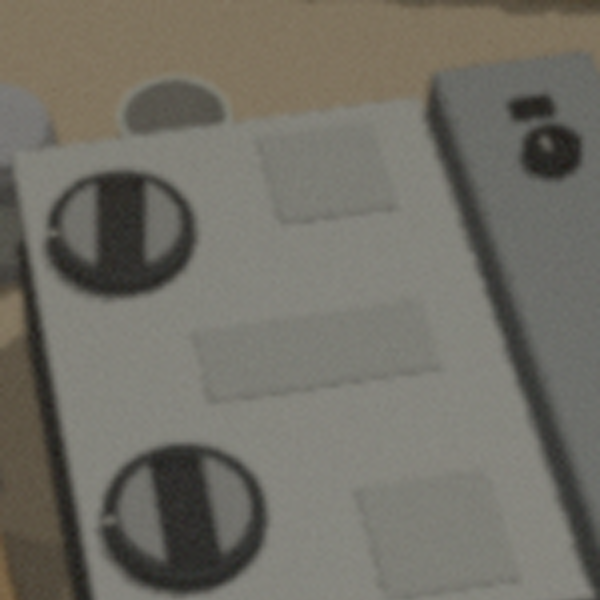

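Request:
step_arm(
  deltas=[
    {"slide": [0, 20, 0], "twist": 3},
    {"slide": [-25, 20, 0], "twist": 3},
    {"slide": [-30, 20, 0], "twist": 3},
    {"slide": [-30, 15, 5], "twist": 0},
    {"slide": [-30, 10, 10], "twist": 0},
    {"slide": [-20, 0, 10], "twist": 0},
    {"slide": [0, 0, 0], "twist": 0},
    {"slide": [0, 0, 0], "twist": 0},
  ],
)

```text
clock: 6.85
eef_pos: [0.5192, 0.0949, 0.2518]
tool_rot: [[-0.991, -0.133, 0.004], [-0.133, 0.991, -0.012], [-0.002, -0.012, -1.0]]
contact_force: [-0.5, 0.6, -0.3]
width: 0.0214
```

```bash
python3 -c "
from go import *
show(np.array([.5267,.1203,.21]),97.5)"
```

```text
t 6.85 pos [0.5192 0.0949 0.2518] target [0.5267 0.1203 0.21  ] delta tool mm [-10.7  24.7  41.5]
phi 97.66 twist 0.16 tilt z [ 0.0036 -0.0121 -0.9999] F [-0.48  0.6  -0.29] M [-0.03  0.02  0.03] w 0.0214 q [ 0.06  0.06  0.15  1.66 -0.01 -0.07]
```

Request:
step_arm(
  deltas=[
    {"slide": [-6, 13, 15], "twist": 0},
    {"slide": [-5, 12, 15], "twist": 0},
    {"slide": [0, 0, 10], "twist": 0},
    {"slide": [0, 0, 0], "twist": 0},
    {"slide": [0, 0, 0], "twist": 0},
  ],
)

```text
clock: 7.48
eef_pos: [0.5259, 0.1225, 0.2092]
tool_rot: [[-0.991, -0.134, 0.003], [-0.134, 0.991, -0.012], [-0.002, -0.012, -1.0]]
contact_force: [0.6, 0.4, -0.1]
width: 0.0215
```

```bash
python3 -c "
from go import *
show(np.array([.5267,.1203,.18]),97.5)
from bench import *
import cv2
p,d=read_camera('scene');cv2.imwrite('pics/scene3.png',cv2.resize(p[70:220,200:400,::-1],None,fx=4,fy=4,interpolation=cv2.INTER_CUBIC))
p,d=read_camera('wrist');cv2.imwrite('pics/wrist3.png',p[:,:,::-1])"
```

```text
t 7.47 pos [0.5259 0.1225 0.2092] target [0.5267 0.1203 0.18  ] delta tool mm [-0.5 -2.  29.2]
phi 97.67 twist 0.17 tilt z [ 0.0035 -0.012  -0.9999] F [ 0.61  0.39 -0.05] M [-0.03  0.01 -0.01] w 0.0215 q [ 0.11  0.08  0.09  1.58 -0.01 -0.02]
```

View pics/scene3.png

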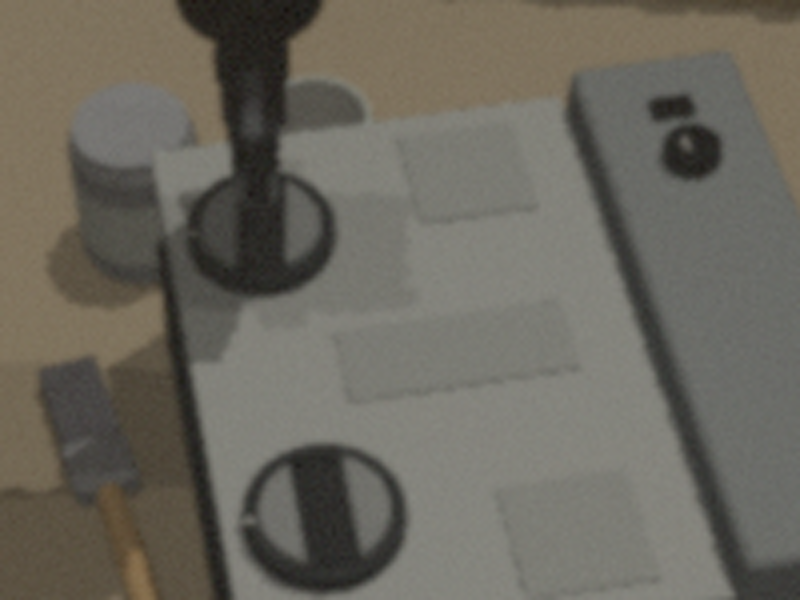

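View pics/wrist3.png

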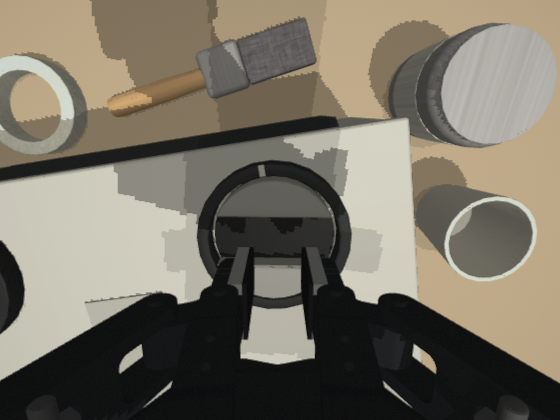

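The slot is dark and horizontal in the wrist view, centred near (275,237), and the fingertips line up with it. Descending.

Request:
step_arm(
  deltas=[
    {"slide": [0, -2, 10], "twist": 0},
    {"slide": [0, 0, 10], "twist": 0},
    {"slide": [0, 0, 8], "twist": 0},
    {"slide": [0, 0, 6], "twist": 0},
    {"slide": [0, 0, 3], "twist": 0},
    {"slide": [0, 0, 0], "twist": 0},
  ],
)

```text
clock: 8.32
eef_pos: [0.5267, 0.1193, 0.1699]
tool_rot: [[-0.991, -0.132, 0.004], [-0.132, 0.991, -0.012], [-0.003, -0.012, -1.0]]
contact_force: [0.4, -0.1, 0.4]
width: 0.0214
```

```bash
python3 -c "
from go import *
show(np.array([.5267,.1203,.168]),97.5)"
```

```text
t 8.32 pos [0.5267 0.1193 0.1699] target [0.5267 0.1203 0.168 ] delta tool mm [-0.2  1.   1.9]
phi 97.6 twist 0.1 tilt z [ 0.0042 -0.012  -0.9999] F [ 0.44 -0.13  0.42] M [ 0.01 -0.01  0.02] w 0.0214 q [ 0.11  0.08  0.01  1.5  -0.01 -0.03]
```

Request:
step_arm(
  deltas=[
    {"slide": [0, 1, 1.5], "twist": 0},
    {"slide": [0, 0, 0], "twist": 5},
    {"slide": [0, 0, 0], "twist": 8},
    {"slide": [0, 0, 0], "twist": 8},
    {"slide": [0, 0, 0], "twist": 8},
    {"slide": [0, 0, 0], "twist": 0},
  ],
)

```text
clock: 9.07
eef_pos: [0.5269, 0.1208, 0.1693]
tool_rot: [[-0.926, 0.377, 0.005], [0.377, 0.926, -0.012], [-0.01, -0.009, -1.0]]
contact_force: [0.5, -1.1, -0.5]
width: 0.0211
```

```bash
python3 -c "
from go import *
show(np.array([.5267,.1203,.168]),16.6)"
```

```text
t 9.07 pos [0.5269 0.1208 0.1693] target [0.5267 0.1203 0.168 ] delta tool mm [-0.  -0.5  1.3]
phi 67.83 twist 51.23 tilt z [ 0.0054 -0.012  -0.9999] F [ 0.49 -1.13 -0.49] M [-0.04  0.09 -0.02] w 0.0211 q [ 0.11  0.08  0.01  1.5  -0.01  0.5 ]
```

Request:
step_arm(
  deltas=[
    {"slide": [0, 0, 0], "twist": 9},
    {"slide": [0, 0, 0], "twist": 9},
    {"slide": [0, 0, 0], "twist": 9},
    {"slide": [0, 0, 0], "twist": 9},
    {"slide": [0, 0, 0], "twist": 9},
    {"slide": [0, 0, 0], "twist": 7},
    {"slide": [0, 0, 0], "twist": 5},
  ],
)

```text
clock: 9.95
eef_pos: [0.5273, 0.1203, 0.1694]
tool_rot: [[-0.175, 0.984, 0.006], [0.984, 0.176, -0.014], [-0.015, 0.004, -1.0]]
contact_force: [0.6, -1.0, -0.5]
width: 0.0214
```

```bash
python3 -c "
from go import *
show(np.array([.5267,.1203,.168]),16.6)
from bench import *
import cv2
p,d=read_camera('scene');cv2.imwrite('pics/scene4.png',cv2.resize(p[70:220,200:400,::-1],None,fx=4,fy=4,interpolation=cv2.INTER_CUBIC))
show(np.array([.5267,.1203,.168]),16.6)
p,d=read_camera('wrist');cv2.imwrite('pics/wrist4.png',p[:,:,::-1])"
```

```text
t 9.95 pos [0.5273 0.1203 0.1694] target [0.5267 0.1203 0.168 ] delta tool mm [ 0.1 -0.6  1.4]
phi 10.11 twist -6.49 tilt z [ 0.0062 -0.0139 -0.9999] F [ 0.57 -1.01 -0.47] M [-0.05  0.03  0.09] w 0.0214 q [ 0.11  0.08  0.01  1.5  -0.01  1.5 ]
t 10.0 pos [0.5273 0.1203 0.1694] target [0.5267 0.1203 0.168 ] delta tool mm [ 0.1 -0.6  1.4]
phi 10.0 twist -6.6 tilt z [ 0.0062 -0.0139 -0.9999] F [-0.48 -1.23 -1.09] M [-0.09  0.05  0.08] w 0.0213 q [ 0.11  0.08  0.01  1.5  -0.01  1.51]
```

View pics/scene4.png

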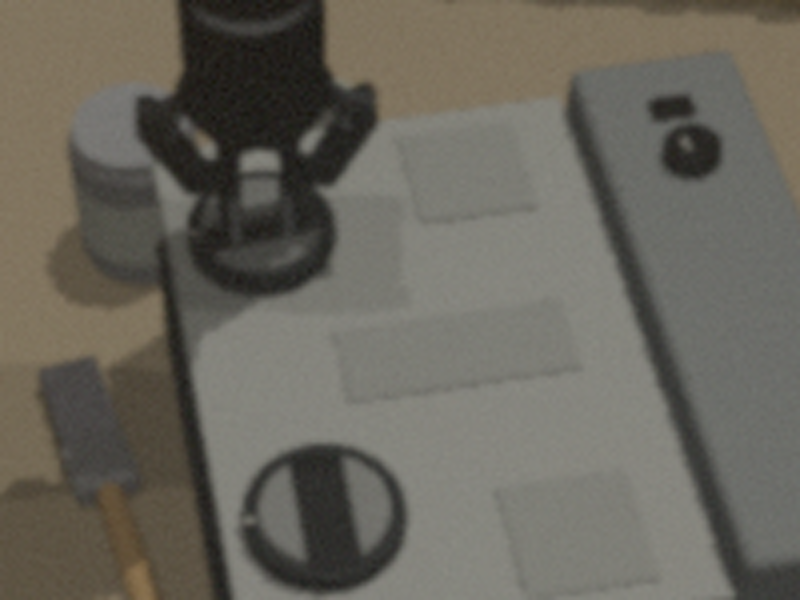

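View pics/wrist4.png

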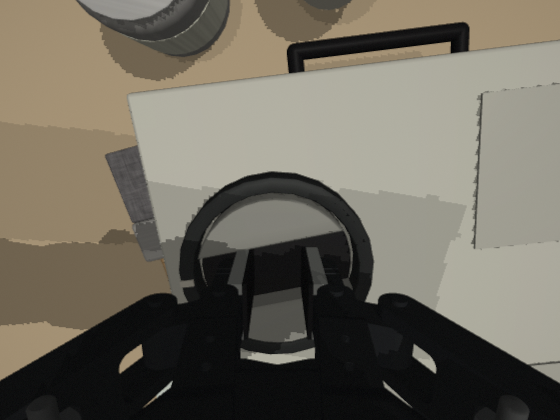

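The left rotor has followed but lags the tool by about 9°. I'll keep turning until it reaches the stop.

Request:
step_arm(
  deltas=[
    {"slide": [0, 0, 0], "twist": 4},
    {"slide": [0, 0, 0], "twist": 4},
    {"slide": [0, 0, 0], "twist": 4},
    {"slide": [0, 0, 0], "twist": 4},
  ],
)

```text
clock: 10.55
eef_pos: [0.5278, 0.1205, 0.1699]
tool_rot: [[0.086, 0.996, 0.008], [0.996, -0.086, -0.015], [-0.014, 0.009, -1.0]]
contact_force: [2.9, -1.0, -1.8]
width: 0.0211
```

```bash
python3 -c "
from go import *
show(np.array([.5267,.1203,.168]),16.6)
"
```

```text
t 10.55 pos [0.5278 0.1205 0.1699] target [0.5267 0.1203 0.168 ] delta tool mm [-0.2 -1.1  1.9]
phi -4.91 twist -21.51 tilt z [ 0.0079 -0.0148 -0.9999] F [ 2.92 -0.98 -1.82] M [ 0.06 -0.36  1.62] w 0.0211 q [ 0.11  0.08  0.01  1.5  -0.02  1.77]
```

The moment is 1.6 N·m, so it is at the hard stop. I'll relieve the twist, lift and look.

Request:
step_arm(
  deltas=[
    {"slide": [0, 0, 0], "twist": -6},
    {"slide": [0, 0, 0], "twist": -6},
    {"slide": [0, 0, -10], "twist": 0},
    {"slide": [0, 0, -20], "twist": 0},
    {"slide": [0, 0, -30], "twist": 0},
    {"slide": [0, 0, -30], "twist": -9},
    {"slide": [0, 0, 0], "twist": -10},
    {"slide": [0, 0, 0], "twist": -10},
  ],
)

```text
clock: 11.55
eef_pos: [0.5282, 0.1226, 0.2684]
tool_rot: [[-0.614, 0.789, 0.015], [0.789, 0.614, -0.013], [-0.019, 0.004, -1.0]]
contact_force: [-0.1, -0.0, -0.9]
width: 0.0209
```

```bash
python3 -c "
from go import *
show(np.array([.584,-.0715,.25]),105.5)
from bench import *
import cv2
p,d=read_camera('scene');cv2.imwrite('pics/scene5.png',cv2.resize(p[70:220,200:400,::-1],None,fx=4,fy=4,interpolation=cv2.INTER_CUBIC))
p,d=read_camera('wrist');cv2.imwrite('pics/wrist5.png',p[:,:,::-1])"
```

```text
t 11.55 pos [0.5282 0.1226 0.2684] target [ 0.584  -0.0715  0.25  ] delta tool mm [-187.1  -75.3   21.8]
phi 37.9 twist -67.6 tilt z [ 0.0148 -0.0132 -0.9998] F [-0.08 -0.02 -0.9 ] M [ 0.03  0.03 -0.03] w 0.0209 q [ 0.11  0.09  0.22  1.69 -0.01  1.02]
```

View pics/scene5.png

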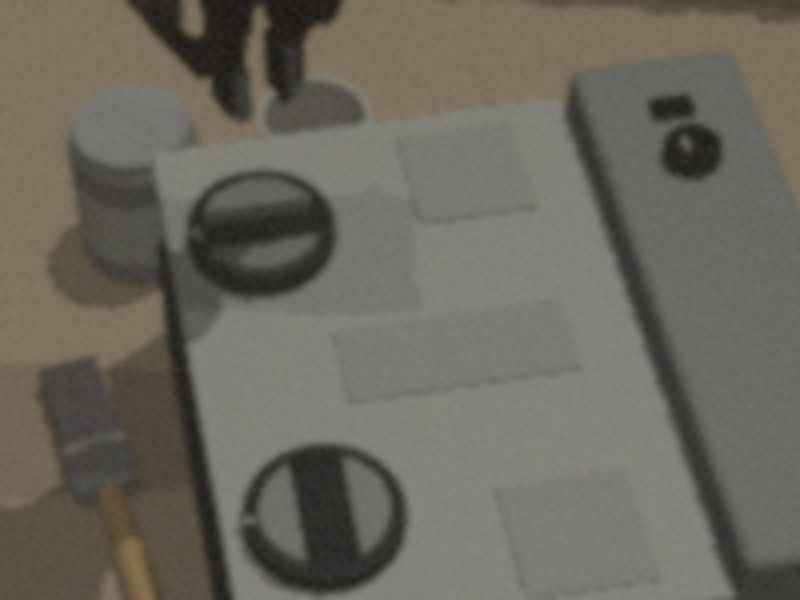

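View pics/wrist5.png

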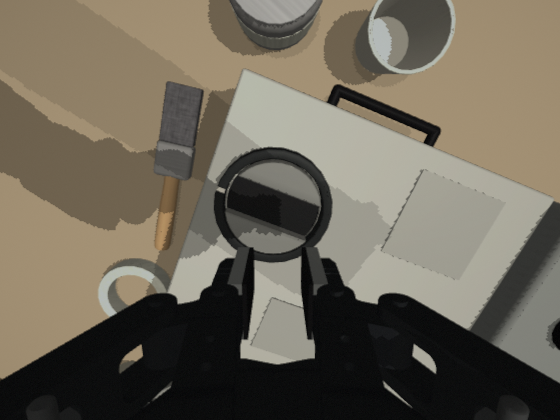

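The left slot now points front to back and lines up with the witness mark, so it looks locked. Now the right one.

Request:
step_arm(
  deltas=[
    {"slide": [0, 0, 0], "twist": -9},
    {"slide": [0, 0, 0], "twist": -9},
    {"slide": [0, 0, 0], "twist": -9},
    {"slide": [0, 0, 0], "twist": -9},
    {"slide": [0, 0, 0], "twist": -9},
    {"slide": [0, 0, 0], "twist": -9},
    {"slide": [0, 0, 0], "twist": -9},
    {"slide": [0, 0, 0], "twist": -5},
  ],
)

```text
clock: 12.65
eef_pos: [0.5283, 0.1231, 0.2718]
tool_rot: [[-0.961, -0.277, 0.018], [-0.278, 0.961, -0.012], [-0.014, -0.016, -1.0]]
contact_force: [-0.6, -0.2, 0.4]
width: 0.0213
```

```bash
python3 -c "
from go import *
show(np.array([.584,-.0715,.25]),105.5)"
```

```text
t 12.65 pos [0.5283 0.1231 0.2718] target [ 0.584  -0.0715  0.25  ] delta tool mm [   0.8 -202.    25.1]
phi 106.11 twist 0.61 tilt z [ 0.0181 -0.0119 -0.9998] F [-0.57 -0.25  0.43] M [ 0.04  0.03 -0.04] w 0.0213 q [ 0.11  0.09  0.23  1.69 -0.01 -0.17]
```

Request:
step_arm(
  deltas=[
    {"slide": [0, -25, 0], "twist": 0.5},
    {"slide": [0, -40, 0], "twist": 0},
    {"slide": [0, -45, 0], "twist": 0},
    {"slide": [0, -40, 0], "twist": 0},
    {"slide": [0, -30, 0], "twist": 0},
    {"slide": [0, -12, 10], "twist": 0},
    {"slide": [0, 0, 10], "twist": 0},
    {"slide": [0, 0, 0], "twist": 0},
  ],
)

```text
clock: 13.65
eef_pos: [0.5803, -0.0649, 0.2549]
tool_rot: [[-0.968, -0.25, 0.019], [-0.25, 0.968, -0.009], [-0.016, -0.013, -1.0]]
contact_force: [0.2, 0.7, 1.2]
width: 0.0213
```

```bash
python3 -c "
from go import *
show(np.array([.584,-.0715,.21]),105.5)"
```

```text
t 13.65 pos [ 0.5803 -0.0649  0.2549] target [ 0.584  -0.0715  0.21  ] delta tool mm [-1.2 -6.8 45. ]
phi 104.49 twist -1.01 tilt z [ 0.0188 -0.0089 -0.9998] F [0.17 0.72 1.2 ] M [-0.01  0.04 -0.03] w 0.0213 q [-0.22  0.19  0.3   1.66 -0.   -0.48]
```

Request:
step_arm(
  deltas=[
    {"slide": [-1, -7, 15], "twist": -1},
    {"slide": [0, 0, 15], "twist": 0},
    {"slide": [0, 0, 12], "twist": 0},
    {"slide": [0, 0, 0], "twist": 0},
    {"slide": [0, 0, 0], "twist": 0},
  ],
)

```text
clock: 14.28
eef_pos: [0.5831, -0.0691, 0.2092]
tool_rot: [[-0.962, -0.271, 0.017], [-0.271, 0.962, -0.008], [-0.014, -0.012, -1.0]]
contact_force: [-0.2, -0.8, -0.2]
width: 0.0212
```

```bash
python3 -c "
from go import *
show(np.array([.584,-.0715,.169]),105.5)
from bench import *
import cv2
p,d=read_camera('wrist');cv2.imwrite('pics/wrist6.png',p[:,:,::-1])"
```

```text
t 14.28 pos [ 0.5831 -0.0691  0.2092] target [ 0.584  -0.0715  0.169 ] delta tool mm [ 0.3 -2.1 40.2]
phi 105.74 twist 0.24 tilt z [ 0.0171 -0.0077 -0.9998] F [-0.19 -0.83 -0.16] M [0.   0.04 0.02] w 0.0212 q [-0.23  0.19  0.21  1.57 -0.   -0.51]
```

View pics/wrist6.png

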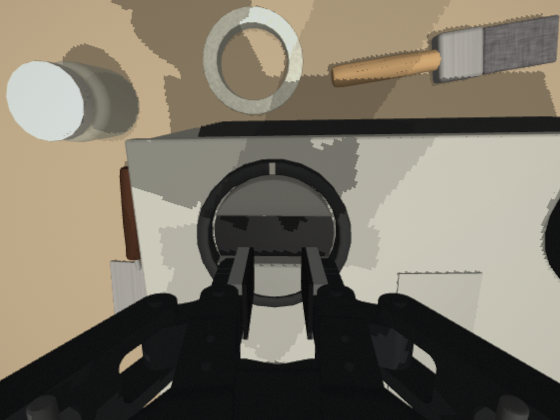

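The view matches the left approach: the slot is level and centred near (275,235). Descend and turn.

Request:
step_arm(
  deltas=[
    {"slide": [0, -2, 10], "twist": 0},
    {"slide": [0, 0, 10], "twist": 0},
    {"slide": [0, 0, 8], "twist": 0},
    {"slide": [0, 0, 6], "twist": 0},
    {"slide": [0, 0, 5], "twist": 0},
    {"slide": [0, 0, 0], "twist": 0},
  ],
)

```text
clock: 15.08
eef_pos: [0.5847, -0.0717, 0.1679]
tool_rot: [[-0.962, -0.271, 0.018], [-0.271, 0.962, -0.008], [-0.015, -0.012, -1.0]]
contact_force: [0.1, 0.3, 0.1]
width: 0.0211
```

```bash
python3 -c "
from go import *
show(np.array([.584,-.0715,.169]),105.5)"
```

```text
t 15.07 pos [ 0.5847 -0.0717  0.1679] target [ 0.584  -0.0715  0.169 ] delta tool mm [ 0.6  0.4 -1.1]
phi 105.73 twist 0.23 tilt z [ 0.0178 -0.0079 -0.9998] F [0.13 0.29 0.06] M [-0.03  0.02 -0.03] w 0.0211 q [-0.23  0.19  0.13  1.49 -0.   -0.51]
```

Request:
step_arm(
  deltas=[
    {"slide": [0, 0, 0], "twist": 5},
    {"slide": [0, 0, 0], "twist": 9},
    {"slide": [0, 0, 0], "twist": 9},
    {"slide": [0, 0, 0], "twist": 9},
    {"slide": [0, 0, 0], "twist": 9},
    {"slide": [0, 0, 0], "twist": 9},
    {"slide": [0, 0, 0], "twist": 9},
    {"slide": [0, 0, 0], "twist": 9},
  ],
)

```text
clock: 16.08
eef_pos: [0.5841, -0.0715, 0.1684]
tool_rot: [[-0.583, 0.813, 0.016], [0.813, 0.583, -0.008], [-0.016, 0.008, -1.0]]
contact_force: [0.1, -0.3, -1.1]
width: 0.0212
```

```bash
python3 -c "
from go import *
show(np.array([.584,-.0715,.169]),16.6)"
```

```text
t 16.07 pos [ 0.5841 -0.0715  0.1684] target [ 0.584  -0.0715  0.169 ] delta tool mm [ 0.1 -0.  -0.6]
phi 35.65 twist 19.05 tilt z [ 0.0164 -0.0085 -0.9998] F [ 0.12 -0.3  -1.07] M [0.02 0.05 0.14] w 0.0212 q [-0.23  0.19  0.13  1.49 -0.    0.72]
```

Request:
step_arm(
  deltas=[
    {"slide": [0, 0, 0], "twist": 9},
    {"slide": [0, 0, 0], "twist": 9},
    {"slide": [0, 0, 0], "twist": 9},
    {"slide": [0, 0, 0], "twist": 5},
    {"slide": [0, 0, 0], "twist": 4},
    {"slide": [0, 0, 0], "twist": 4},
    {"slide": [0, 0, 0], "twist": 3},
  ],
)

```text
clock: 16.95
eef_pos: [0.5854, -0.071, 0.1691]
tool_rot: [[0.134, 0.991, 0.019], [0.991, -0.134, -0.01], [-0.007, 0.02, -1.0]]
contact_force: [4.5, -0.4, -1.7]
width: 0.0213
```

```bash
python3 -c "
from go import *
show(np.array([.584,-.0715,.169]),16.6)"
```

```text
t 16.95 pos [ 0.5854 -0.071   0.1691] target [ 0.584  -0.0715  0.169 ] delta tool mm [-0.7 -1.3  0.1]
phi -7.7 twist -24.3 tilt z [ 0.0188 -0.0099 -0.9998] F [ 4.48 -0.43 -1.73] M [ 0.32 -0.48  1.87] w 0.0213 q [-0.23  0.19  0.13  1.49 -0.01  1.47]
```

The moment is 1.87 N·m, so the right one is at its stop too. I'll back off, lift and retreat toward the robot.

Request:
step_arm(
  deltas=[
    {"slide": [0, 0, 0], "twist": -7},
    {"slide": [0, 0, 0], "twist": -7},
    {"slide": [0, 0, -10], "twist": 0},
    {"slide": [0, 0, -20], "twist": 0},
    {"slide": [0, 0, -30], "twist": 0},
    {"slide": [0, 0, -40], "twist": 0},
    {"slide": [0, -30, -20], "twist": 0},
    {"slide": [0, -50, 0], "twist": 0},
  ],
)

```text
clock: 17.95
eef_pos: [0.5047, -0.0791, 0.295]
tool_rot: [[-0.108, 0.994, 0.022], [0.994, 0.108, -0.013], [-0.015, 0.021, -1.0]]
contact_force: [0.1, -1.2, 0.9]
width: 0.0211
```

Request:
step_arm(
  deltas=[
    {"slide": [0, -50, 0], "twist": 0},
    {"slide": [0, -50, 0], "twist": 0},
    {"slide": [0, -50, 0], "twist": 0},
    {"slide": [0, -20, 0], "twist": 0},
    {"slide": [0, 0, 0], "twist": 0},
    {"slide": [0, 0, 0], "twist": 0},
  ],
)

```text
clock: 18.7
eef_pos: [0.3309, -0.0978, 0.3004]
tool_rot: [[-0.094, 0.995, 0.04], [0.995, 0.095, -0.022], [-0.025, 0.038, -0.999]]
contact_force: [-1.2, -0.7, 0.8]
width: 0.0211
```

```bash
python3 - <<'E'
from go import *
from h import *
from bench import *
show(P(-.5,0,.25))
for n,boxes in (("scene",[(243,104,290,150),(257,172,306,223)]),("top",[(197,208,239,249),(268,187,310,228)])):
    m0=camera_model(n);T=m0["cam_to_world"];f=[m0[k] for k in("fx","fy","cx","cy")]
    p,d=read_camera(n); g=cv2.cvtColor(p,cv2.COLOR_RGB2GRAY); cv2.imwrite(f"pics/{n}7.png",p[:,:,::-1])
    o=T[:3,3]
    for c0,(a,b,c,e) in zip(([.5267,.1203],[.584,-.0715]),boxes):
        vv,uu=np.nonzero(g[b:e,a:c]<75); pts=[]
        for u,v in zip(uu+a,vv+b):
            _,dr=ray(T,f,u,v); pts.append((o+dr*(.170-o[2])/dr[2])[:2])
        pts=np.array(pts);q=pts[np.linalg.norm(pts-c0,axis=1)<.027]; q=q-q.mean(0); w,V=np.linalg.eigh(q.T@q)
        print(n,"slot",(np.degrees(np.arctan2(V[1,1],V[0,1]))%180).round(1),"want 16.6, aspect",np.sqrt(w[1]/w[0]).round(2))
    W=cloud(d,T,f);M=P(-.198,0,0)
    A=(W-M)@ex;B=(W-M)@ey;m=(A>-.03)&(A<.13)&(abs(B)<.04)&(d>0)
    G=np.c_[A[m],B[m],np.ones(m.sum())];c,*_=np.linalg.lstsq(G,W[m][:,2],rcond=None);print("cover slope",c)
E
```

```text
t 18.7 pos [ 0.3309 -0.0978  0.3004] target [ 0.2671 -0.0614  0.25  ] delta tool mm [ 43.5 -61.9  47. ]
phi 5.44 twist -101.16 tilt z [ 0.0398 -0.0216 -0.999 ] F [-1.2  -0.65  0.78] M [ 0.05  0.07 -0.02] w 0.0211 q [-0.48 -0.43 -0.17  1.79 -0.    0.99]
scene slot 16.3 want 16.6, aspect 2.17
scene slot 17.1 want 16.6, aspect 2.09
cover slope [ 0.00686345 -0.00113981  0.16199764]
top slot 18.4 want 16.6, aspect 1.85
top slot 16.6 want 16.6, aspect 1.83
cover slope [0.00590388 0.00133535 0.16255224]
```

View pics/scene7.png

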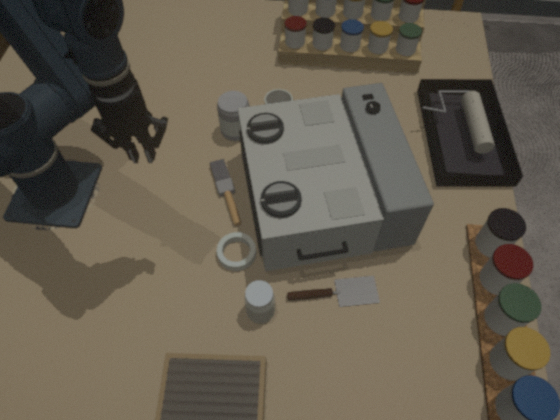

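View pics/top7.png

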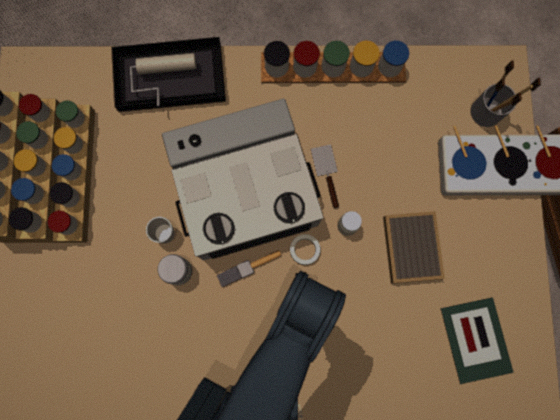

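Both slots run front to back, within 2° of 16.6°. The cover is flat, the loose things haven't moved, and the arm is clear. Handing in.

```bash
python3 -c "
from bench import r
print(r.sign_off())"
```

```text
the job is handed in; nothing more can be done
None
```

I pushed the cover shut with the closed fingertips in the strip between the fasteners, then turned both fasteners clockwise to their stops. I handed in at about 19 s with the arm clear of everything. Sign-off gave no verdict.

- **Cover:** it bottomed out at 0.1626 m, against an expected 0.1625 m. The last depth fits put its top at 0.162–0.163 m with a slope of 0.006–0.007 rad, inside the 0.02 limit.
- **Fasteners:** the moment rose to 1.6 N·m (left) and 1.9 N·m (right) at the stops. In the final pictures the slots lie at 16.3°/18.4° (left, scene/top view) and 17.1°/16.6° (right), against 16.6° for fully locked. The lock limit allows about 7° of error.
- **Disagreements:**
  - The two views differ by 2° on the left slot.
  - The left fastener began about 9° turned rather than exactly open, within the limit.
  - Just before each stop the tool had turned about 22–24° past the locked slot angle, more than the 7° of play I had estimated.
- **Other things on the bench:** none had visibly moved in the last pictures; I checked this by eye only.

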